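# Pack the calibrated instruments into their transit case

### The arm

A 7-joint arm with a two-finger parallel gripper is mounted at the origin on the work surface. World frame = base frame: x ahead of the robot, y to its left, z up, the work surface at z = 0. Lengths are in mm, angles in rad, forces in N, time in s.
With the tool pointing down it reaches from about 425 to 950 mm from the base axis. Payload 16.7 kg.
Tool frame: the origin (TCP) lies midway between the tips of the shut fingers; the grasp point (between the pads) lies 19 mm behind it; z points along the fingers, y is the line along which they close (so a half turn about z gives the same grasp; the last joint's range is limited). The gripper opens to 94 mm and grips with 3 to 60 N. Pads are 16 mm wide; open, the fingers measure 119 mm over their backs; the gripper's body (75 mm by 177 mm) begins 78 mm behind the grasp point.
Start: joints at [1.119, 0.426, 0.074, 1.606, -0.034, 1.111, -0.067], TCP at [201.25, -644.26, 185.267] pointing down, gripper open.
Joint ranges: [-2.85, 2.85], [-0.5, 2.14], [-1.23, 1.37], [0.21, 2.46], [-1.02, 4.16], [0.16, 2.05], [-2.73, 2.73]. Speed limits (rad/s): [1.89, 1.89, 2.39, 2.39, 3.01, 3.01, 3.01].

### API

Orientations are given as a unit quaternion [x, y, z, w].
In Python, from workcell import manip, camera, camera_model, nets gives the robot as it stands.
- The arm moves only by the tool jog_arm, never from a script. Its argument "commands" is a list that holds one entry, the list of rows, each a list of 7 numbers: the closure, from 0 (fully open) to 1 (shut), then the shift along the tool's x, y, z in m, then the turn, a rotation vector about the tool's x, y, z in rad. In form: [[[gripper, x, y, z, wx, wy, wz], ...]]. A call has 1 to 5 rows; each row is the pose to reach, as a shift and turn from the pose commanded when the call began, along the tool's axes at that moment; what a row does not reach only later rows make up. A row lasts 1/12 s, in which the tool goes at most 41.7 mm and 7.16 degrees, less where a joint would pass 70% of its speed; a pose out of reach is approached as far as the arm can. A call with a gripper value outside its range is refused whole. The fingers move at their own pace and stop on an object; "squeeze" is the grip in N (left out, the last holds). Time passes only in rows, so rows that repeat a pose let the fingers close. It gives the time, the measured TCP pose, the force, the opening and the grip force at its end, in the units of the state.
- manip.sense(): the state, without advancing time (a new reading comes with each control period).
- camera(name): name is "scene" or "top" or "wrist"; returns (picture, depth): 420x560x3 uint8, red, green, blue; 420x560 float32, mm along the optical axis (not along the pixel's ray), 0 where there is no reading.
- camera_model(name): a dict with "fx", "fy", "cx", "cy" (pixels), "camera_from_world" (4x4, takes a point from world to camera coordinates); the wrist camera has in their place "mount" (4x4, takes a point from camera to tool coordinates, whose origin is the TCP and whose axes are the flange's). Camera axes: x right, y up, looking along -z (the intrinsics and any distortion apply to the point x, -y, -z); pixel columns grow to the right and rows downward; lengths in mm; the calibration is good to about 2 mm. A picture is of the moment at which its call begins: read the wrist's pose just before it. camera_model takes no time and is no camera call.
- manip.hand_in(): hands the job in; it is judged then, once.
Trained networks look in the newest picture that a camera, given by its name, has taken for a name from the list of things; names that differ only in an ending like _2 or _b are one class to them, and where a whole thing is asked for, a point or a joint stands for the part that bears it (a point fixed in the world has none). Each returns a list of dicts, best first, with "p" (0 to 1); they miss things now and then, are a little off and sometimes report something else, mostly with a low value. They report only what shows in the picture. A call takes as long as a camera call. They do not tell look-alikes from the thing itself.
- nets.find_in(camera, label): "location" ([x, y, z] in mm, in world coordinates, good to about 4 mm: the middle of the surface that is visible of it).
- nets.trace(camera, label): "pixels" (420x560 bool, what is visible of it).
The state is a dict: "t": time; "joints": joint angles; "joint_velocities": joint speeds; "tau": joint torques, N m; "tcp_pos": TCP position; "tcp_rot": TCP orientation; "wrist_force": force on the tool from outside, world axes, zero at the start; "moment": the same for the moment, N m; "grip_width": finger opening in mm; "gripper_force": force on a finger pad.
Only numpy, scipy, OpenCV 4.12 (cv2) and the standard library are available. Lean on these libraries where they do the work, as an engineer would, in place of code of your own. Each camera call takes 0.05 s, during which the arm holds its last target. There are 200 camera calls.

### The job

Pack the three calibrated instruments into the black case, each lying flat, display up, on the floor of the recess cut to its own size: the long plain tester in the long narrow recess, the short plain tester in the short narrow one, and the plain flat pocket meter in the wide one (either end first is fine). Set them down gently rather than dropping them, and let go of them. Two look-alikes are not part of the set, the tester with the open loop handle and the meter with the rod probe: leave them and the solder spool where they are.

Things in the scene. Friction and masses are not known exactly. Their poses are not given: they have to be found in the camera images.
- case: Open black transit case, 292 (x) by 202 (y) by 34 mm high outside, walls 6 mm, fixed to the bench; origin under its centre, z up. Holds three grey inserts in a row along its x.
- pocket_long_floor (a point): Long narrow recess, 166 (x) by 56 (y) mm, 10 mm deep, for the long tester. The insert is a grey rigid moulded block 186 (x) by 90 (y) mm whose flat rim stands 10 mm above the pocket floor (26 mm above the bench; the case's side walls reach 34 mm above the bench). Point: centre of the pocket floor, 16 mm above the bench; x along the length, z up. Fixed; the three inserts lie side by side in the case, 92 mm apart, in any order.
- pocket_short_floor (a point): Short narrow recess, 121 (x) by 56 (y) mm, 10 mm deep, for the short tester. The insert is a grey rigid moulded block 186 (x) by 90 (y) mm whose flat rim stands 10 mm above the pocket floor (26 mm above the bench; the case's side walls reach 34 mm above the bench). Point: centre of the pocket floor, 16 mm above the bench; x along the length, z up. Fixed; the three inserts lie side by side in the case, 92 mm apart, in any order.
- pocket_wide_floor (a point): Short wide recess, 96 (x) by 70 (y) mm, 10 mm deep, for the pocket meter. The insert is a grey rigid moulded block 186 (x) by 90 (y) mm whose flat rim stands 10 mm above the pocket floor (26 mm above the bench; the case's side walls reach 34 mm above the bench). Point: centre of the pocket floor, 16 mm above the bench; x along the length, z up. Fixed; the three inserts lie side by side in the case, 92 mm apart, in any order.
- long_tester_center (a point): Yellow hand tester lying flat on the bench, 150 mm long (x), 34 mm high, flat underneath: a ribbed 32 mm wide grip, a 36 mm long, 40 mm wide head with a small black display at its +x end, a short black cap at its -x end, no loop. Point: its centre, half-way up (17 mm above its underside); x along its length, z up out of the display side. The centre is on the straight 32 mm wide grip. About 0.26 kg.
- short_tester_center (a point): Yellow hand tester lying flat on the bench, 105 mm long (x), 34 mm high, flat underneath: a ribbed 32 mm wide grip, a 36 mm long, 40 mm wide head with a small black display at its +x end, a short black cap at its -x end, no loop. Point: its centre, half-way up (17 mm above its underside); x along its length, z up out of the display side. The centre is on the straight 32 mm wide grip. About 0.19 kg.
- pocket_meter_center (a point): Yellow flat pocket meter, 80 (x) by 54 (y) by 34 mm high, with a black display window near its +x end and two round black keys on top, no probe. Point: its centre, half-way up; z up. About 0.2 kg.
- loop_tester_center (a point): Look-alike, does not belong: yellow tester 175 mm long (x) and 34 mm high whose grip ends at -x in an open black loop handle 70 mm long. Point: centre of its length, 17 mm above its underside.
- probe_meter_center (a point): Look-alike, does not belong: yellow pocket meter, 80 by 54 by 34 mm, with a black rod probe sticking out 62 mm from one short side (+x), 142 mm long in all. Point: about the centre of its whole length (the box's own centre lies 30 mm towards -x), 17 mm above its underside.
- spool_center (a point): Bystander: spool of solder wire standing on its flange, 56 mm across, 40 mm high, white flanges. Point: on its axis, 17 mm above the bench.
Mind the look-alikes: they are no part of the job. Leave any purple look-alike of the part that bears long_tester_center alone.

How it is judged:
By the outcome, as a careful person would: the job done as asked, in the order asked, and still so for the second after the job is handed in, with the robot touching nothing.
It also fails if it takes over 80 s, if anything falls off the work surface, if the arm or the gripper's body presses on something with over 40 N, if the wrist force passes 120 N, or if a joint passes its speed limit or range.

## Working session

There is one attempt and no reset: what is moved stays moved. The work goes in short steps, Python scripts to look and compute and a tool call to move; the robot and the scene stay as the last step left them, time stands still between calls to the robot, and variables do not carry over. Pictures are saved under pics/ and viewed, at most 14 in all, crops included, and the job is handed in when it is done.

Besides the shell and the picture viewer there is one more tool, called after "Emit:" by a JSON object that holds its "api" and its "payload". jog_arm: Moves the arm, as the interface text tells. Its arguments: {"type":"object","properties":{"commands":{"type":"array"},"squeeze":{"type":"number"}},"required":["commands"]}

```bash
mkdir -p pics; cat > h.py <<'E'
import numpy as np, cv2
from workcell import manip, camera, camera_model, nets
from scipy.spatial.transform import Rotation as R
def save(n,im): cv2.imwrite('pics/'+n,cv2.cvtColor(im,cv2.COLOR_RGB2BGR))
def world(name,depth):
    m=camera_model(name); v,u=np.mgrid[0:420,0:560]; d=depth
    p=np.stack([(u-m['cx'])/m['fx']*d,-(v-m['cy'])/m['fy']*d,-d,np.ones_like(d)],-1)
    return (p@np.linalg.inv(np.array(m['camera_from_world'])).T)[...,:3]
E
python3 - <<'E'
from h import *
s=manip.sense(); print(s['t'],s['tcp_pos'],s['tcp_rot'],s['grip_width'])
ims=[]
for n in('top','scene'):
    im,d=camera(n); np.savez(n,im=im,d=d); save(n+'.png',im)
    m=camera_model(n);print(m)
for l in['long_tester_center','short_tester_center','pocket_meter_center','loop_tester_center','probe_meter_center','spool_center','pocket_long_floor','pocket_short_floor','pocket_wide_floor']:
    print(l,[(np.round(r['location']),round(r['p'],2)) for r in nets.find_in('top',l)])
E
```

```text
0.0 [ 201.10797976 -643.8463192   184.5776493 ] [ 9.88565699e-01  1.50789404e-01 -1.29209951e-04 -6.30659313e-04] 93.80779623230974
{'fx': 416.70771924019766, 'fy': 416.70771924019766, 'cx': 274.9113658060892, 'cy': 209.4613713605473, 'camera_from_world': array([[ 1.21604551e-02, -9.99752381e-01,  1.86359880e-02,
        -6.78629429e+01],
       [ 9.88272180e-01,  1.48537870e-02,  1.51978493e-01,
        -4.88278696e+02],
       [-1.52217675e-01,  1.65693009e-02,  9.88208094e-01,
        -1.12671022e+03],
       [ 0.00000000e+00,  0.00000000e+00,  0.00000000e+00,
         1.00000000e+00]])}
{'fx': 414.9368795621975, 'fy': 414.9368795621975, 'cx': 271.57811889536504, 'cy': 209.2408641410515, 'camera_from_world': array([[ 2.04890770e-01,  9.78783203e-01,  1.79285816e-03,
        -6.11331075e+01],
       [-8.34396987e-01,  1.73707969e-01,  5.23074764e-01,
         4.03982925e+02],
       [ 5.11665359e-01, -1.08669146e-01,  8.52284915e-01,
        -1.43048716e+03],
       [ 0.00000000e+00,  0.00000000e+00,  0.00000000e+00,
         1.00000000e+00]])}
long_tester_center [(array([ 260., -253.,   33.]), 0.94), (array([ 512., -269.,   35.]), 0.81), (array([ 718., -394.,   36.]), 0.72), (array([ 415., -443.,   28.]), 0.67)]
short_tester_center [(array([401., 297.,  32.]), 0.91)]
pocket_meter_center [(array([516., 318.,  32.]), 0.81)]
loop_tester_center [(array([636., 298.,  31.]), 0.55)]
probe_meter_center [(array([ 402., -224.,   34.]), 0.86)]
spool_center [(array([656., -12.,  24.]), 0.69), (array([ 405., -223.,   36.]), 0.66)]
pocket_long_floor [(array([563., -15.,  16.]), 0.81), (array([635., 294.,  32.]), 0.24)]
pocket_short_floor []
pocket_wide_floor [(array([468., -15.,  26.]), 0.75)]
```

View pics/top.png

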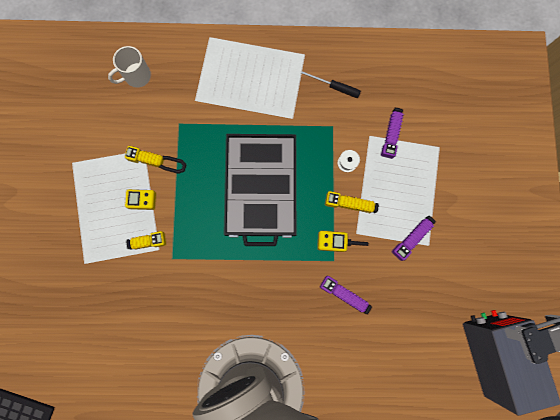

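The top view shows yellow candidates at (353,202), which is a long tester with no loop, (146,242) short tester, (140,198) meter without a probe, (155,159) loop tester and (335,241) probe meter. The purple ones at (393,133), (415,238) and (345,295) are to be left alone. The recesses are at (260,153) short, (261,184) long and (261,216) wide. I'll confirm these in an enlarged crop and measure the poses.

```bash
cat > m.py <<'E'
from h import *
z=np.load('top.npz'); im,d=z['im'],z['d']; W=world('top',d)
c=np.hstack([cv2.resize(im[140:260,120:195],None,fx=4,fy=4,interpolation=2),cv2.resize(im[140:260,315:390],None,fx=4,fy=4,interpolation=2)]); save('crop.png',c)
hsv=cv2.cvtColor(im,cv2.COLOR_RGB2HSV)
print('bench z',np.median(W[265:290,180:330,2]))
for n,(u,v) in dict(long=(353,202),short=(146,242),meter=(140,198),loop=(150,157),probe=(335,241)).items():
    sub=np.zeros((420,560),bool); sub[v-26:v+27,u-34:u+35]=1
    mk=(W[...,2]>24)&(W[...,2]<45)&sub
    k,lab=cv2.connectedComponents(mk.astype(np.uint8)); 
    L=lab[v,u]; m=lab==L
    P=W[m]; (cx,cy),(a,b),ang=cv2.minAreaRect(P[:,:2].astype(np.float32))
    box=cv2.boxPoints(((cx,cy),(a,b),ang)); e=max([box[1]-box[0],box[2]-box[1]],key=np.linalg.norm)
    print(n,round(cx,1),round(cy,1),'size',round(a),round(b),'yaw',np.degrees(np.arctan2(e[1],e[0])).round(1),'z',np.median(P[:,2]).round(1))
case=(W[...,2]<20)&(W[...,2]>11); sub=np.zeros_like(case); sub[135:236,226:297]=1
k,lab,st,ce=cv2.connectedComponentsWithStats((case&sub).astype(np.uint8))
for i in range(1,k):
    if st[i,4]>150:
        P=W[lab==i]; (cx,cy),(a,b),ang=cv2.minAreaRect(P[:,:2].astype(np.float32)); print('pocket',cx,cy,a,b,ang,np.median(P[:,2]),P[:,:2].min(0),P[:,:2].max(0))
E
python3 m.py
```

```text
bench z -0.04914024071615586
long 511.9 -279.0 size 149 40 yaw 77.4 z 32.1
short 398.3 300.2 size 40 106 yaw -80.2 z 31.8
meter 515.9 321.2 size 81 54 yaw 88.9 z 33.8
loop 639.5 312.3 size 114 40 yaw 79.3 z 32.0
probe 404.3 -229.3 size 94 54 yaw 86.7 z 33.8
pocket 657.9679565429688 -17.493892669677734 56.04608917236328 119.69650268554688 0.57192063331604 16.53174793974813 [629.73464753 -77.5457616 ] [686.41639645  42.51011984]
pocket 565.7547607421875 -16.566307067871094 54.36646270751953 163.79055786132812 0.6237097978591919 16.39381084702825 [538.00051524 -98.6978162 ] [593.5962073   65.45305712]
pocket 473.49371337890625 -18.006683349609375 69.94831848144531 94.10003662109375 0.8731068968772888 16.123018362225935 [437.99027219 -65.35877381] [508.31100458  29.44661287]
```

View pics/crop.png

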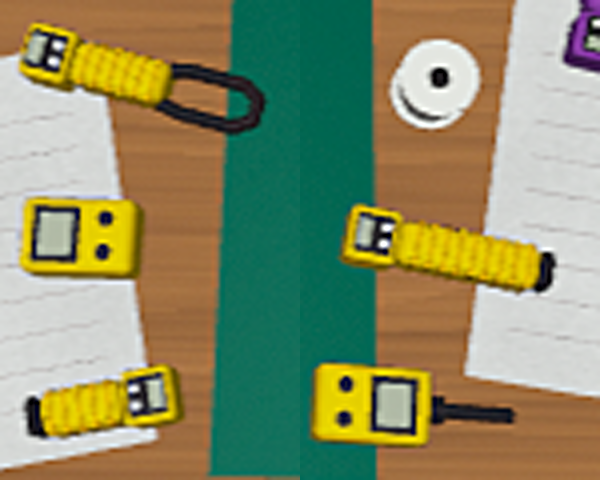

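The crop confirms them. The long tester is at (353,202), plain with a cap end. The short one is at (146,242), plain with a cap end. The meter at (140,198) has no probe. The loop tester at (155,159) and the probe meter at (335,241) stay put. Next I work out the move deltas.

```bash
cat > plan.py <<'E'
import numpy as np
def plan(p0,targets,maxd=190,maxa=32):
    p=np.array(p0,float)
    for t in targets:
        t=np.array(t,float); d=t-p; n=int(np.ceil(max(np.linalg.norm(d[:3])/maxd,abs(d[3])/maxa,.01)))
        for i in range(n):
            s=d/n; a=np.radians(p[3])
            print('->',(p+s).round(0),'| x %.3f y %.3f z %.3f wz %.3f'%((s[0]*np.cos(a)+s[1]*np.sin(a))/1e3,(s[0]*np.sin(a)-s[1]*np.cos(a))/1e3,-s[2]/1e3,-np.radians(s[3]))); p=p+s
E
python3 - <<'E'
from plan import *
q=[0.98856,0.15079]; y0=2*np.degrees(np.arctan2(q[1],q[0])); print(y0)
L=(512,-279,100,77.4)
plan((201.25,-644.26,185.27,y0),[L,(512,-279,16,77.4),L,(565.7,-17,100,90.6),(565.7,-17,38,90.6)])
print('short')
plan((565.7,-17,100,90.6),[(398.3,300.2,100,99.8),(398.3,300.2,16,99.8),(398.3,300.2,100,99.8),(657.9,-17,100,90.6)])
print('meter')
plan((657.9,-17,100,90.6),[(516,321,100,88.9),(516,321,17,88.9),(516,321,100,88.9),(473.5,-17.5,100,90.6)])
E
```

```text
17.345522482567308
-> [ 305. -523.  157.   37.] | x 0.135 y -0.085 z 0.028 wz -0.349
-> [ 408. -401.  128.   57.] | x 0.156 y -0.034 z 0.028 wz -0.349
-> [ 512. -279.  100.   77.] | x 0.158 y 0.022 z 0.028 wz -0.349
-> [ 512. -279.   16.   77.] | x 0.000 y 0.000 z 0.084 wz -0.000
-> [ 512. -279.  100.   77.] | x 0.000 y 0.000 z -0.084 wz -0.000
-> [ 539. -148.  100.   84.] | x 0.134 y -0.002 z -0.000 wz -0.115
-> [566. -17. 100.  91.] | x 0.133 y 0.013 z -0.000 wz -0.115
-> [566. -17.  38.  91.] | x 0.000 y 0.000 z 0.062 wz -0.000
short
-> [482. 142. 100.  95.] | x 0.159 y -0.082 z -0.000 wz -0.080
-> [398. 300. 100. 100.] | x 0.166 y -0.069 z -0.000 wz -0.080
-> [398. 300.  16. 100.] | x -0.000 y 0.000 z 0.084 wz -0.000
-> [398. 300. 100. 100.] | x 0.000 y 0.000 z -0.084 wz -0.000
-> [485. 194. 100.  97.] | x -0.119 y 0.067 z -0.000 wz 0.054
-> [571.  89. 100.  94.] | x -0.115 y 0.074 z -0.000 wz 0.054
-> [658. -17. 100.  91.] | x -0.111 y 0.080 z -0.000 wz 0.054
meter
-> [587. 152. 100.  90.] | x 0.170 y -0.069 z -0.000 wz 0.015
-> [516. 321. 100.  89.] | x 0.169 y -0.072 z -0.000 wz 0.015
-> [516. 321.  17.  89.] | x 0.000 y 0.000 z 0.083 wz -0.000
-> [516. 321. 100.  89.] | x 0.000 y 0.000 z -0.083 wz -0.000
-> [495. 152. 100.  90.] | x -0.170 y -0.018 z -0.000 wz -0.015
-> [474. -18. 100.  91.] | x -0.169 y -0.021 z -0.000 wz -0.015
```

Emit:
{"api": "jog_arm", "payload": {"commands": [[[0.3,0.135,-0.085,0.028,0,0,-0.349],[0.3,0.135,-0.085,0.028,0,0,-0.349],[0.3,0.135,-0.085,0.028,0,0,-0.349],[0.3,0.135,-0.085,0.028,0,0,-0.349],[0.3,0.135,-0.085,0.028,0,0,-0.349]]], "squeeze": 30}}

```text
t: 0.97
tcp_pos: [310.3, -516.6, 156.3]
tcp_rot: [0.946, 0.324, 0.001, -0.001]
wrist_force: [0.2, -0.2, 0.0]
grip_width: 66.2
gripper_force: 0.0
```

Emit:
{"api": "jog_arm", "payload": {"commands": [[[0.3,0.156,-0.034,0.028,0,0,-0.349],[0.3,0.156,-0.034,0.028,0,0,-0.349],[0.3,0.156,-0.034,0.028,0,0,-0.349],[0.3,0.156,-0.034,0.028,0,0,-0.349],[0.3,0.156,-0.034,0.028,0,0,-0.349]]]}}

```text
t: 1.38
tcp_pos: [413.0, -394.7, 128.5]
tcp_rot: [0.875, 0.483, 0.001, -0.001]
wrist_force: [0.9, 2.1, -0.1]
grip_width: 65.7
gripper_force: 0.0
```

Emit:
{"api": "jog_arm", "payload": {"commands": [[[0.3,0.158,0.022,0.028,0,0,-0.349],[0.3,0.158,0.022,0.028,0,0,-0.349],[0.3,0.158,0.022,0.028,0,0,-0.349],[0.3,0.158,0.022,0.028,0,0,-0.349],[0.3,0.158,0.022,0.028,0,0,-0.349]]]}}

```text
t: 1.8
tcp_pos: [516.3, -273.2, 100.5]
tcp_rot: [0.778, 0.628, 0.001, -0.001]
wrist_force: [-0.6, 1.1, -0.3]
grip_width: 66.0
gripper_force: 0.0
```

Emit:
{"api": "jog_arm", "payload": {"commands": [[[0.3,0,0,0,0,0,0],[0.3,0,0,0,0,0,0],[0.3,0,0,0,0,0,0]]]}}

```text
t: 2.05
tcp_pos: [511.2, -281.5, 101.5]
tcp_rot: [0.781, 0.624, -0.0, 0.0]
wrist_force: [-1.0, -0.5, 0.8]
grip_width: 66.2
gripper_force: 0.0
```

Emit:
{"api": "jog_arm", "payload": {"commands": [[[0.3,0,0,0.025,0,0,0],[0.3,0,0,0.05,0,0,0],[0.3,0,0,0.065,0,0,0],[0.3,0,0,0.076,0,0,0],[0.3,0,0,0.084,0,0,0]]]}}

```text
t: 2.47
tcp_pos: [511.2, -281.0, 16.5]
tcp_rot: [0.781, 0.624, -0.0, -0.0]
wrist_force: [-0.1, -0.3, 0.3]
grip_width: 65.8
gripper_force: 0.0
```

Emit:
{"api": "jog_arm", "payload": {"commands": [[[0.3,0,0,0,0,0,0],[0.3,0,0,0,0,0,0]]]}}

```text
t: 2.63
tcp_pos: [512.0, -280.6, 17.6]
tcp_rot: [0.781, 0.624, 0.0, 0.0]
wrist_force: [0.4, 0.2, 0.4]
grip_width: 65.7
gripper_force: 0.0
```

```bash
python3 - <<'E'
from h import *
s=manip.sense(); print(s['t'],s['tcp_pos'],s['grip_width']); im,d=camera('wrist'); save('w1.png',im)
E
```

```text
2.6333 [ 511.95624497 -280.58724144   17.64724262] 65.72225011814561
```

View pics/w1.png

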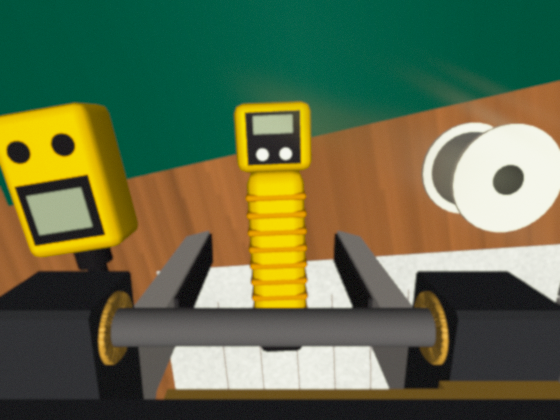

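The wrist view shows the grip at about (278,250), centred and aligned between the fingers at (190,290) and (365,290). I close now.

Emit:
{"api": "jog_arm", "payload": {"commands": [[[0.7,0,0,0,0,0,0],[0.8,0,0,0,0,0,0],[0.8,0,0,0,0,0,0],[0.8,0,0,0,0,0,0],[0.8,0,0,0,0,0,0]]], "squeeze": 30}}

```text
t: 3.1
tcp_pos: [512.1, -280.1, 17.5]
tcp_rot: [0.781, 0.625, 0.0, 0.0]
wrist_force: [-0.1, -0.2, -0.7]
grip_width: 35.8
gripper_force: 0.0
```

Emit:
{"api": "jog_arm", "payload": {"commands": [[[0.8,0,0,0,0,0,0],[0.8,0,0,0,0,0,0],[0.8,0,0,0,0,0,0]]]}}

```text
t: 3.35
tcp_pos: [511.9, -280.1, 17.3]
tcp_rot: [0.781, 0.625, 0.0, -0.0]
wrist_force: [-0.2, -0.5, -0.2]
grip_width: 19.1
gripper_force: 0.0
```

```bash
python3 - <<'E'
from h import *
s=manip.sense(); print(s['t'],s['tcp_pos'],s['grip_width']); im,d=camera('wrist'); im2,d2=camera('scene')
c=cv2.resize(im2[180:330,300:500],(560,420))
save('w2.png',np.hstack([im,im2])[:, :][::1,::1] if 0 else cv2.resize(np.hstack([im,im2]),(800,300)))
r=nets.find_in('wrist','long_tester_center'); print(r[:2])
E
```

```text
3.35 [ 511.94581557 -280.05181202   17.27785575] 19.104538966188073
[{'location': [521.4, -252.1, 35.4], 'p': 0.78}, {'location': [653.2, -393.4, 20.9], 'p': 0.69}]
```

View pics/w2.png

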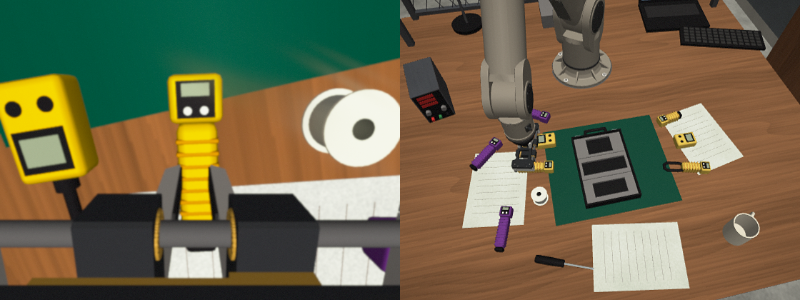

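```bash
python3 - <<'E'
from h import *
im,d=camera('wrist'); im2,d2=camera('scene'); s=manip.sense();print(s['grip_width'],s['gripper_force'])
a=cv2.resize(im[150:400,180:390],(504,600),interpolation=2)
save('w3.png',a); np.savez('w3',d=d,im=im)
m=camera_model('wrist'); print(m)
M=np.array(m['mount']); v,u=np.mgrid[0:420,0:560]
P=np.stack([(u-m['cx'])/m['fx']*d,-(v-m['cy'])/m['fy']*d,-d,np.ones_like(d)],-1)@M.T
for r in range(230,350,12):
    print(r,[(round(float(P[r,c,0])),round(float(P[r,c,1])),round(float(P[r,c,2]))) for c in range(230,335,8)])
E
```

```text
18.45749294543652 0.0
{'fx': 349.83263933398916, 'fy': 349.83263933398916, 'cx': 272.86675094018386, 'cy': 202.88492066443456, 'mount': array([[-5.62401197e-04,  9.71301071e-01,  2.37852713e-01,
         6.91190723e+01],
       [ 9.99999191e-01,  8.17666060e-04, -9.74549224e-04,
        -3.29083275e-01],
       [-1.14106480e-03,  2.37851973e-01, -9.71300745e-01,
        -1.99589190e+02],
       [ 0.00000000e+00,  0.00000000e+00,  0.00000000e+00,
         1.00000000e+00]])}
230 [(-2, -28, 16), (-2, -23, 17), (-2, -18, 17), (8, -11, -15), (8, -6, -15), (8, -2, -14), (9, 3, -15), (9, 7, -16), (10, 11, -20), (9, 16, -15), (-2, 24, 17), (-2, 29, 16), (-2, 35, 18), (-2, 40, 17)]
242 [(10, -21, -38), (10, -17, -38), (10, -13, -38), (7, -10, -31), (1, -6, -15), (2, -2, -16), (1, 3, -15), (1, 7, -15), (9, 10, -35), (10, 14, -38), (10, 18, -37), (-11, 30, 18), (-10, 35, 16), (-11, 40, 18)]
254 [(10, -19, -53), (10, -16, -54), (10, -12, -55), (1, -10, -32), (-6, -6, -15), (-6, -2, -15), (-6, 3, -14), (-6, 7, -15), (8, 9, -50), (10, 13, -54), (10, 16, -54), (10, 20, -54), (-19, 35, 18), (-19, 40
[... 861 characters left out ...]
(33, 11, -135), (34, 12, -138)]
314 [(29, -9, -134), (28, -8, -133), (29, -6, -133), (29, -4, -133), (28, -3, -132), (29, -1, -134), (28, 1, -133), (28, 3, -133), (28, 4, -133), (28, 6, -133), (28, 8, -133), (29, 9, -134), (31, 10, -137), (33, 11, -141)]
326 [(27, -9, -135), (27, -8, -135), (27, -6, -134), (27, -4, -134), (27, -3, -135), (27, -1, -134), (27, 1, -135), (27, 2, -135), (27, 4, -135), (27, 6, -135), (27, 7, -135), (27, 9, -136), (29, 10, -137), (31, 11, -142)]
338 [(25, -9, -136), (25, -8, -136), (25, -6, -136), (24, -4, -135), (24, -3, -135), (24, -1, -135), (24, 1, -135), (25, 2, -136), (25, 4, -136), (25, 6, -136), (24, 7, -135), (24, 9, -135), (27, 10, -139), (29, 11, -142)]
```

View pics/w3.png

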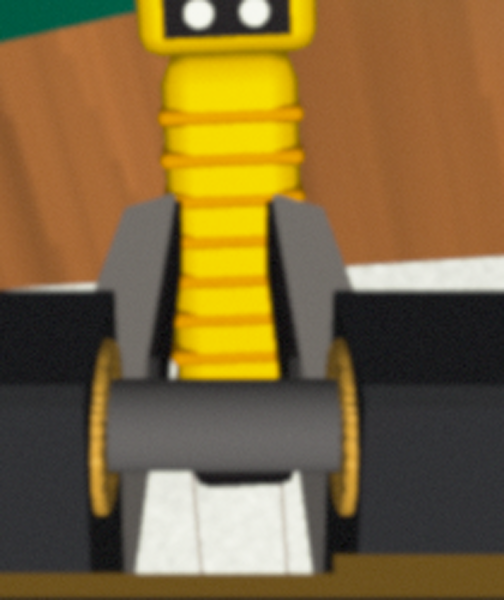

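```bash
cat > tips.py <<'E'
from h import *
def tips(d):
    m=camera_model('wrist'); M=np.array(m['mount']); v,u=np.mgrid[0:420,0:560]
    P=np.stack([(u-m['cx'])/m['fx']*d,-(v-m['cy'])/m['fy']*d,-d,np.ones_like(d)],-1)@M.T
    f=(abs(P[...,0]-10)<1.6)&(d>0)&(abs(P[...,1])<60)
    for lo in range(-60,60,4):
        k=f&(P[...,1]>=lo)&(P[...,1]<lo+4)
        if k.sum()>5: print(lo,k.sum(),np.sort(P[...,2][k])[-4:].round(0), v[k].min())
E
python3 - <<'E'
from tips import *
tips(np.load('w3.npz')['d'])
E
```

```text
-60 31 [18. 18. 18. 18.] 210
-56 31 [18. 18. 18. 18.] 210
-52 31 [18. 18. 18. 18.] 210
-48 28 [18. 18. 18. 18.] 210
-44 31 [18. 18. 18. 19.] 210
-40 32 [18. 18. 18. 18.] 210
-36 30 [18. 18. 18. 18.] 210
-32 29 [18. 18. 18. 18.] 210
-28 28 [18. 18. 18. 18.] 210
-24 166 [18. 18. 18. 19.] 210
-20 406 [18. 18. 18. 18.] 210
-16 706 [-10.  -9.  -9.  -9.] 222
-12 505 [-12. -12. -12. -12.] 223
-8 39 [-14. -14. -13. -13.] 225
-4 42 [-14. -14. -14. -14.] 225
0 41 [-14. -14. -14. -13.] 225
4 39 [-14. -14. -13. -13.] 224
8 624 [-14. -14. -14. -14.] 224
12 695 [-12. -12. -12. -12.] 224
16 378 [-8. -8. -8. -8.] 221
20 103 [18. 18. 18. 19.] 210
24 29 [18. 18. 18. 19.] 210
28 29 [18. 18. 18. 19.] 210
32 32 [18. 18. 18. 18.] 210
36 30 [18. 18. 18. 18.] 210
40 30 [18. 18. 19. 19.] 210
44 31 [18. 18. 18. 18.] 210
48 32 [18. 18. 18. 18.] 210
52 29 [18. 18. 18. 18.] 210
56 34 [18. 18. 18. 19.] 209
```

Emit:
{"api": "jog_arm", "payload": {"commands": [[[0.8,0,0,-0.03,0,0,0],[0.5,0,0,-0.06,0,0,0],[0.5,0,0,-0.06,0,0,0],[0.5,0,0,-0.06,0,0,0],[0.5,0,0,-0.06,0,0,0]]]}}

```text
t: 4.02
tcp_pos: [511.8, -280.1, 77.1]
tcp_rot: [0.781, 0.625, -0.0, 0.0]
wrist_force: [-0.1, -0.1, -0.3]
grip_width: 42.1
gripper_force: 0.0
```

```bash
python3 - <<'E'
from tips import *
s=manip.sense(); print(s['tcp_pos'],s['grip_width'])
im,d=camera('wrist');tips(d)
E
```

```text
[ 511.75148072 -280.08049966   77.05551012] 42.076340255382014
-60 20 [78. 78. 78. 78.] 191
-56 19 [77. 78. 78. 78.] 191
-52 20 [78. 78. 78. 78.] 191
-48 19 [78. 78. 78. 79.] 191
-44 20 [78. 78. 78. 79.] 191
-40 19 [78. 78. 78. 78.] 191
-36 198 [78. 78. 78. 78.] 191
-32 708 [78. 78. 78. 78.] 191
-28 764 [78. 78. 78. 78.] 191
-24 754 [77. 77. 78. 78.] 191
-20 16 [77. 78. 78. 78.] 191
-16 11 [51. 51. 51. 51.] 198
-12 20 [47. 48. 48. 49.] 200
-8 27 [46. 46. 46. 46.] 200
-4 21 [45. 46. 46. 46.] 200
0 29 [46. 46. 46. 46.] 200
4 26 [46. 46. 46. 46.] 200
8 23 [46. 46. 46. 46.] 200
12 28 [47. 47. 47. 47.] 199
16 13 [51. 51. 52. 53.] 198
20 879 [78. 78. 78. 79.] 191
24 770 [78. 78. 78. 78.] 191
28 660 [78. 78. 78. 78.] 191
32 102 [77. 78. 78. 78.] 191
36 20 [78. 78. 78. 78.] 191
40 20 [78. 78. 78. 79.] 191
44 19 [78. 78. 78. 78.] 191
48 21 [78. 78. 78. 78.] 191
52 20 [77. 77. 77. 78.] 191
56 20 [77. 78. 78. 78.] 191
```

```bash
cat >> tips.py <<'E'
def tips2(d,y0=8,y1=60):
    m=camera_model('wrist'); M=np.array(m['mount']); v,u=np.mgrid[0:420,0:560]
    P=np.stack([(u-m['cx'])/m['fx']*d,-(v-m['cy'])/m['fy']*d,-d,np.ones_like(d)],-1)@M.T
    f=(d>0)&(P[...,2]<25)&(P[...,2]>-75)&(abs(P[...,1])<60)&(abs(P[...,0])<14)
    for sg in(-1,1):
        for z0 in range(-75,10,6):
            k=f&(P[...,1]*sg>0)&(P[...,2]>=z0)&(P[...,2]<z0+6)
            if k.sum()>3: print(sg,z0,k.sum(),'|y|',np.percentile(abs(P[...,1][k]),[1,99]).round(1),'x',P[...,0][k].min().round(1),P[...,0][k].max().round(1))
E
python3 - <<'E'
from tips import *
im,d=camera('wrist');tips2(d)
E
```

```text
-1 -75 296 |y| [22.8 34.8] x -6.8 11.0
-1 -69 267 |y| [22.8 34.8] x -7.6 10.9
-1 -63 242 |y| [22.8 34.7] x -7.3 10.8
-1 -57 215 |y| [22.8 34.7] x -6.9 10.7
-1 -51 189 |y| [22.8 34.6] x -7.7 10.7
-1 -45 168 |y| [22.8 34.5] x -7.7 10.6
-1 -39 152 |y| [22.8 34.4] x -7.0 10.7
-1 -33 133 |y| [22.8 34.3] x -7.1 10.7
-1 -27 89 |y| [22.8 30.8] x -7.5 10.4
-1 -21 8 |y| [23.  25.4] x -3.3 10.0
1 -75 298 |y| [22.1 34.1] x -6.7 10.8
1 -69 269 |y| [22.  34.1] x -7.4 10.6
1 -63 233 |y| [22.1 34.1] x -7.4 10.7
1 -57 217 |y| [22.1 34. ] x -7.5 10.6
1 -51 191 |y| [22.1 34. ] x -7.3 10.7
1 -45 169 |y| [22.1 33.5] x -7.2 10.6
1 -39 149 |y| [22.1 33.9] x -7.2 10.7
1 -33 138 |y| [22.1 33.8] x -7.5 10.6
1 -27 88 |y| [22.1 29.6] x -7.4 10.6
1 -21 7 |y| [22.2 23.6] x -2.5 8.6
```

Emit:
{"api": "jog_arm", "payload": {"commands": [[[0.4,0,0,0.02,0,0,0],[0.4,0,0,0.04,0,0,0],[0.4,0,0,0.06,0,0,0],[0.4,0,0,0.075,0,0,0],[0.4,0,0,0.083,0,0,0]]]}}

```text
t: 4.53
tcp_pos: [510.4, -279.3, -8.5]
tcp_rot: [0.781, 0.625, -0.001, -0.002]
wrist_force: [-0.3, 0.9, -0.6]
grip_width: 56.4
gripper_force: 0.0
```

Emit:
{"api": "jog_arm", "payload": {"commands": [[[0.4,0,0,0.003,0,0,0],[0.4,0,0,0.006,0,0,0],[0.4,0,0,0.006,0,0,0]]]}}

```text
t: 4.78
tcp_pos: [512.0, -280.0, -11.8]
tcp_rot: [0.781, 0.625, 0.0, -0.0]
wrist_force: [-0.2, 1.5, 1.1]
grip_width: 56.2
gripper_force: 0.0
```

```bash
python3 - <<'E'
from tips import *
s=manip.sense(); print(s['tcp_pos'],s['grip_width'],s['wrist_force'])
im,d=camera('wrist');tips2(d)
E
```

```text
[ 512.04058043 -280.0440877   -11.79249658] 56.24561293275984 [-0.19822242  1.46815799  1.11691838]
-1 -75 313 |y| [28.4 40.3] x -6.5 10.8
-1 -69 294 |y| [28.3 40. ] x -7.1 10.8
-1 -63 258 |y| [28.3 40.5] x -7.4 10.6
-1 -57 226 |y| [28.4 40.2] x -7.4 10.6
-1 -51 271 |y| [ 1.  39.9] x -13.8 12.4
-1 -45 1658 |y| [ 0.1 38.6] x -14.0 14.0
-1 -39 218 |y| [12.7 39.8] x -13.7 12.3
-1 -33 149 |y| [28.4 39.9] x -7.5 10.5
-1 -27 101 |y| [28.4 36.5] x -7.2 10.5
-1 -21 10 |y| [28.6 31.7] x -6.0 10.1
-1 -15 2377 |y| [16.9 59.7] x -14.0 14.0
1 -75 309 |y| [27.6 39.6] x -6.2 10.6
1 -69 290 |y| [27.7 39.6] x -7.8 10.9
1 -63 264 |y| [27.6 39.6] x -7.6 10.6
1 -57 228 |y| [27.6 39.6] x -7.5 10.7
1 -51 313 |y| [ 0.8 39.4] x -13.8 13.5
1 -45 2079 |y| [ 0.4 37.2] x -14.0 14.0
1 -39 216 |y| [16.9 39.2] x -12.0 13.8
1 -33 153 |y| [19.3 39.3] x -12.8 10.8
1 -27 99 |y| [27.7 35.8] x -6.8 10.6
1 -21 9 |y| [27.8 30. ] x -6.1 10.2
1 -15 2036 |y| [21.1 59.7] x -14.0 14.0
```

Emit:
{"api": "jog_arm", "payload": {"commands": [[[0.4,0,0.002,0,0,0,0],[0.55,0,0.002,0,0,0,0],[0.7,0,0.002,0,0,0,0],[0.8,0,0.002,0,0,0,0],[0.8,0,0.002,0,0,0,0]]], "squeeze": 30}}

```text
t: 5.25
tcp_pos: [514.0, -280.6, -11.5]
tcp_rot: [0.781, 0.625, 0.0, 0.0]
wrist_force: [4.3, -0.1, -0.6]
grip_width: 32.8
gripper_force: 1.7
```

Emit:
{"api": "jog_arm", "payload": {"commands": [[[0.8,0,0,0,0,0,0],[0.8,0,0,0,0,0,0],[0.8,0,0,0,0,0,0],[0.8,0,0,0,0,0,0]]]}}

```text
t: 5.58
tcp_pos: [514.0, -280.6, -11.5]
tcp_rot: [0.781, 0.625, 0.0, 0.0]
wrist_force: [-1.0, 0.7, 6.2]
grip_width: 31.9
gripper_force: 29.7
```

Emit:
{"api": "jog_arm", "payload": {"commands": [[[0.8,0,0,-0.01,0,0,0],[0.8,0,0,-0.03,0,0,0],[0.8,0,0,-0.055,0,0,0],[0.8,0,0,-0.075,0,0,0],[0.8,0,0,-0.084,0,0,0]]]}}

```text
t: 6.0
tcp_pos: [514.8, -280.9, 75.2]
tcp_rot: [0.781, 0.625, 0.001, 0.001]
wrist_force: [0.0, -0.9, -2.9]
grip_width: 32.0
gripper_force: 29.7
```

Emit:
{"api": "jog_arm", "payload": {"commands": [[[0.8,0.025,0,0,0,0,-0.025],[0.8,0.055,0,0,0,0,-0.05],[0.8,0.085,-0.001,0,0,0,-0.075],[0.8,0.112,-0.002,0,0,0,-0.1],[0.8,0.134,-0.002,0,0,0,-0.115]]]}}

```text
t: 6.42
tcp_pos: [541.0, -147.0, 72.0]
tcp_rot: [0.743, 0.67, -0.0, -0.0]
wrist_force: [0.8, 0.6, -1.8]
grip_width: 32.1
gripper_force: 29.7
```

Emit:
{"api": "jog_arm", "payload": {"commands": [[[0.8,0.025,0.002,0,0,0,-0.025],[0.8,0.055,0.004,0,0,0,-0.05],[0.8,0.085,0.007,0,0,0,-0.075],[0.8,0.112,0.009,0,0,0,-0.1],[0.8,0.132,0.011,0,0,0,-0.115]]]}}

```text
t: 6.83
tcp_pos: [566.0, -16.5, 72.1]
tcp_rot: [0.703, 0.711, 0.0, -0.0]
wrist_force: [0.4, 0.2, -3.8]
grip_width: 31.8
gripper_force: 29.7
```

Emit:
{"api": "jog_arm", "payload": {"commands": [[[0.8,0,0,0,0,0,0],[0.8,0,0,0,0,0,0],[0.8,0,0,0,0,0,0]]]}}

```text
t: 7.08
tcp_pos: [565.8, -19.9, 72.0]
tcp_rot: [0.704, 0.71, -0.0, -0.0]
wrist_force: [-0.8, 0.4, -2.6]
grip_width: 32.3
gripper_force: 29.7
```

```bash
python3 - <<'E'
from h import *
s=manip.sense(); print(s['t'],s['tcp_pos'],s['tcp_rot'],s['grip_width'],s['gripper_force'])
im,d=camera('wrist'); im2,d2=camera('top'); save('p1.png',np.hstack([cv2.resize(im,(400,300)),cv2.resize(im2[110:260,165:365],(400,300))]))
E
```

```text
7.0833 [565.80265671 -19.91201092  71.95289171] [ 7.04107038e-01  7.10093706e-01 -4.19339186e-04 -1.78296583e-04] 32.289316398079144 29.69708740711212
```

View pics/p1.png

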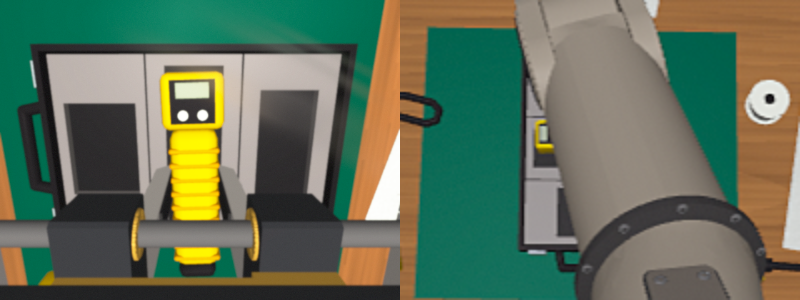

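Emit:
{"api": "jog_arm", "payload": {"commands": [[[0.8,0.002,0,0.015,0,0,0],[0.8,0.002,0,0.03,0,0,0],[0.8,0.002,0,0.042,0,0,0],[0.8,0.002,0,0.051,0,0,0],[0.8,0.002,0,0.057,0,0,0]]]}}

```text
t: 7.6
tcp_pos: [565.7, -17.9, 14.2]
tcp_rot: [0.704, 0.71, -0.0, -0.0]
wrist_force: [0.8, -0.6, -3.0]
grip_width: 32.2
gripper_force: 29.7
```

Emit:
{"api": "jog_arm", "payload": {"commands": [[[0.8,0,0,0.003,0,0,0],[0.8,0,0,0.005,0,0,0],[0.8,0,0,0.007,0,0,0],[0.8,0,0,0.009,0,0,0],[0.8,0,0,0.01,0,0,0]]]}}

```text
t: 8.02
tcp_pos: [566.4, -17.2, 5.4]
tcp_rot: [0.704, 0.71, 0.0, 0.0]
wrist_force: [-0.5, -0.4, -2.5]
grip_width: 32.1
gripper_force: 29.7
```

Emit:
{"api": "jog_arm", "payload": {"commands": [[[0.8,0,0,0,0,0,0],[0.8,0,0,0,0,0,0]]]}}

```text
t: 8.18
tcp_pos: [566.4, -17.2, 5.5]
tcp_rot: [0.704, 0.71, 0.0, 0.0]
wrist_force: [-0.3, -0.4, -4.3]
grip_width: 32.0
gripper_force: 29.7
```

Still carrying its weight. I lower it by millimetres.

Emit:
{"api": "jog_arm", "payload": {"commands": [[[0.8,0,0,0.0005,0,0,0],[0.8,0,0,0.001,0,0,0],[0.8,0,0,0.001,0,0,0],[0.8,0,0,0.001,0,0,0]]]}}

```text
t: 8.52
tcp_pos: [566.4, -17.2, 4.5]
tcp_rot: [0.704, 0.71, 0.0, 0.0]
wrist_force: [-0.6, -0.7, 1.2]
grip_width: 32.0
gripper_force: 29.7
```

Emit:
{"api": "jog_arm", "payload": {"commands": [[[0.8,0,0,0.0005,0,0,0],[0.8,0,0,0.0005,0,0,0],[0.8,0,0,0.0005,0,0,0]]]}}

```text
t: 8.77
tcp_pos: [566.4, -17.3, 4.5]
tcp_rot: [0.704, 0.71, 0.0, 0.0]
wrist_force: [-4.5, -0.6, 12.0]
grip_width: 32.1
gripper_force: 29.7
```

Emit:
{"api": "jog_arm", "payload": {"commands": [[[0.6,0,0,0,0,0,0],[0.55,0,0,0,0,0,0],[0.55,0,0,0,0,0,0],[0.55,0,0,-0.005,0,0,0],[0.55,0,0,-0.02,0,0,0]]]}}

```text
t: 9.18
tcp_pos: [565.0, -17.2, 22.6]
tcp_rot: [0.704, 0.71, -0.001, -0.001]
wrist_force: [-1.1, 0.0, 0.7]
grip_width: 42.2
gripper_force: 0.0
```

Emit:
{"api": "jog_arm", "payload": {"commands": [[[0.55,0,0,-0.025,0,0,0],[0.5,0,0,-0.05,0,0,0],[0.4,0,0,-0.075,0,0,0],[0.4,0,0,-0.075,0,0,0],[0.4,0,0,-0.075,0,0,0]]]}}

```text
t: 9.6
tcp_pos: [567.2, -17.3, 100.4]
tcp_rot: [0.704, 0.71, 0.001, 0.001]
wrist_force: [-1.4, 0.6, -1.0]
grip_width: 56.1
gripper_force: 0.0
```

Emit:
{"api": "jog_arm", "payload": {"commands": [[[0.4,0.159,-0.082,0,0,0,-0.08],[0.4,0.159,-0.082,0,0,0,-0.08],[0.4,0.159,-0.082,0,0,0,-0.08],[0.4,0.159,-0.082,0,0,0,-0.08],[0.4,0.159,-0.082,0,0,0,-0.08]]]}}

```text
t: 10.02
tcp_pos: [479.4, 146.0, 98.3]
tcp_rot: [0.673, 0.74, -0.0, -0.001]
wrist_force: [-0.3, 0.1, 0.9]
grip_width: 56.6
gripper_force: 0.0
```

Emit:
{"api": "jog_arm", "payload": {"commands": [[[0.4,0.166,-0.069,0,0,0,-0.08],[0.4,0.166,-0.069,0,0,0,-0.08],[0.4,0.166,-0.069,0,0,0,-0.08],[0.4,0.166,-0.069,0,0,0,-0.08],[0.4,0.166,-0.069,0,0,0,-0.08]]]}}

```text
t: 10.43
tcp_pos: [395.8, 305.1, 98.5]
tcp_rot: [0.643, 0.766, 0.0, -0.001]
wrist_force: [-1.0, -0.0, 0.9]
grip_width: 56.3
gripper_force: 0.0
```

Emit:
{"api": "jog_arm", "payload": {"commands": [[[0.4,0,0,0,0,0,0],[0.4,0,0,0,0,0,0],[0.4,0,0,0,0,0,0],[0.4,0,0,0,0,0,0]]]}}

```text
t: 10.77
tcp_pos: [399.9, 298.9, 98.4]
tcp_rot: [0.646, 0.764, -0.0, 0.0]
wrist_force: [0.2, 0.2, -0.7]
grip_width: 56.5
gripper_force: 0.0
```

```bash
cat > obj.py <<'E'
from h import *
def obj(n,save_as=None):
    s=manip.sense(); im,d=camera('wrist'); m=camera_model('wrist'); v,u=np.mgrid[0:420,0:560]
    T=np.stack([(u-m['cx'])/m['fx']*d,-(v-m['cy'])/m['fy']*d,-d,np.ones_like(d)],-1)@np.array(m['mount']).T
    z=s['tcp_pos'][2]-T[...,2]   # world height
    hsv=cv2.cvtColor(im,cv2.COLOR_RGB2HSV); 
    if save_as: save(save_as,im)
    print(s['t'],s['tcp_pos'].round(1),s['tcp_rot'].round(3),s['grip_width'])
    mk=((d>0)&(z>26)&(z<40)).astype(np.uint8); k,lab,st,ce=cv2.connectedComponentsWithStats(mk)
    for i in range(1,k):
        if st[i,4]>800:
            P=T[lab==i]; (cx,cy),(a,b),ang=cv2.minAreaRect(P[:,:2].astype(np.float32)); print('tool-frame centre',round(cx,1),round(cy,1),'size',round(a,1),round(b,1),'ang',round(ang,1),'px',ce[i].round(),'ymid near 0:',np.percentile(P[abs(P[:,0])<15][:,1],[1,99]) if (abs(P[:,0])<15).any() else None)
E
python3 -c "
from obj import *
obj('short','s1.png')"
```

```text
10.7667 [399.9 298.9  98.4] [ 0.646  0.764 -0.     0.   ] 56.49817173139809
tool-frame centre 3.7 -1.6 size 39.3 103.1 ang 89.7 px [270. 204.] ymid near 0: [-17.72689635  14.40041021]
tool-frame centre 5.1 117.5 size 80.0 53.4 ang 10.6 px [422. 198.] ymid near 0: [ 88.51267112 143.01220345]
tool-frame centre -38.4 218.8 size 30.1 66.8 ang 83.4 px [544. 258.] ymid near 0: [224.3611026 229.9042173]
```

View pics/s1.png

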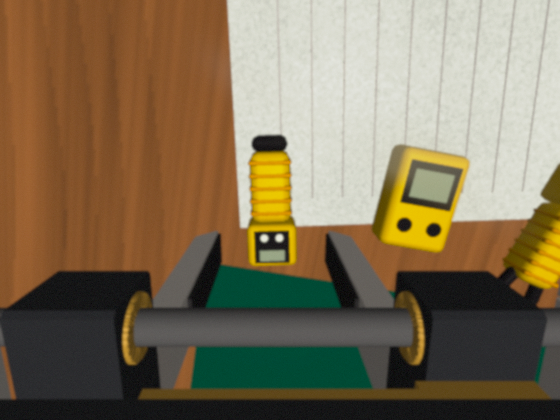

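The short plain tester is at (270,204), aligned with the tool, with its head towards the robot (272,243) and its cap at (268,143). I shift slightly towards the cap so the pads stay off the head.

Emit:
{"api": "jog_arm", "payload": {"commands": [[[0.4,0.005,-0.002,0.03,0,0,0],[0.4,0.005,-0.002,0.055,0,0,0],[0.4,0.005,-0.002,0.08,0,0,0],[0.4,0.005,-0.002,0.095,0,0,0],[0.4,0.005,-0.002,0.104,0,0,0]]]}}

```text
t: 11.23
tcp_pos: [396.2, 303.4, -7.0]
tcp_rot: [0.645, 0.764, -0.001, -0.0]
wrist_force: [-0.2, -0.8, -0.3]
grip_width: 56.5
gripper_force: 0.0
```

Emit:
{"api": "jog_arm", "payload": {"commands": [[[0.4,0,0,0.003,0,0,0],[0.4,0,0,0.006,0,0,0],[0.4,0,0,0.006,0,0,0],[0.5,0,0,0.006,0,0,0],[0.6,0,0,0.006,0,0,0]]]}}

```text
t: 11.65
tcp_pos: [397.1, 305.1, -10.4]
tcp_rot: [0.645, 0.764, 0.001, 0.0]
wrist_force: [-0.1, -0.5, 0.3]
grip_width: 46.6
gripper_force: 0.0
```

Emit:
{"api": "jog_arm", "payload": {"commands": [[[0.7,0,0,0,0,0,0],[0.8,0,0,0,0,0,0],[0.8,0,0,0,0,0,0],[0.8,0,0,0,0,0,0],[0.8,0,0,0,0,0,0]]], "squeeze": 30}}

```text
t: 12.07
tcp_pos: [396.8, 305.0, -10.7]
tcp_rot: [0.645, 0.764, 0.0, 0.0]
wrist_force: [-0.5, -1.7, 6.8]
grip_width: 31.8
gripper_force: 29.8
```

Emit:
{"api": "jog_arm", "payload": {"commands": [[[0.8,0,0,0,0,0,0],[0.8,0,0,0,0,0,0]]]}}

```text
t: 12.23
tcp_pos: [396.8, 305.0, -10.8]
tcp_rot: [0.645, 0.764, 0.0, 0.0]
wrist_force: [-1.4, -1.6, 7.8]
grip_width: 31.6
gripper_force: 29.8
```

Emit:
{"api": "jog_arm", "payload": {"commands": [[[0.8,0,0,-0.01,0,0,0],[0.8,0,0,-0.03,0,0,0],[0.8,0,0,-0.055,0,0,0],[0.8,0,0,-0.075,0,0,0],[0.8,0,0,-0.084,0,0,0]]]}}

```text
t: 12.65
tcp_pos: [397.2, 305.6, 75.6]
tcp_rot: [0.645, 0.764, 0.001, 0.0]
wrist_force: [-0.0, 0.6, -2.2]
grip_width: 31.9
gripper_force: 29.9
```

Emit:
{"api": "jog_arm", "payload": {"commands": [[[0.8,-0.02,0.011,0,0,0,0.01],[0.8,-0.045,0.026,0,0,0,0.02],[0.8,-0.072,0.041,0,0,0,0.03],[0.8,-0.098,0.056,0,0,0,0.04],[0.8,-0.119,0.068,0,0,0,0.053]]]}}

```text
t: 13.07
tcp_pos: [484.5, 196.7, 72.7]
tcp_rot: [0.665, 0.746, -0.0, 0.0]
wrist_force: [1.3, 0.6, -2.5]
grip_width: 31.6
gripper_force: 29.9
```

Emit:
{"api": "jog_arm", "payload": {"commands": [[[0.8,-0.023,0.015,0,0,0,0.01],[0.8,-0.046,0.029,0,0,0,0.02],[0.8,-0.07,0.044,0,0,0,0.03],[0.8,-0.093,0.059,0,0,0,0.04],[0.8,-0.116,0.074,0,0,0,0.053]]]}}

```text
t: 13.48
tcp_pos: [570.9, 90.9, 72.6]
tcp_rot: [0.685, 0.729, -0.0, -0.0]
wrist_force: [-0.3, -0.1, -1.7]
grip_width: 31.8
gripper_force: 29.9
```

Emit:
{"api": "jog_arm", "payload": {"commands": [[[0.8,-0.025,0.018,0,0,0,0.01],[0.8,-0.05,0.036,0,0,0,0.02],[0.8,-0.075,0.054,0,0,0,0.03],[0.8,-0.097,0.069,0,0,0,0.04],[0.8,-0.112,0.08,0,0,0,0.053]]]}}

```text
t: 13.9
tcp_pos: [658.2, -17.5, 72.3]
tcp_rot: [0.704, 0.71, -0.0, 0.0]
wrist_force: [0.2, -0.2, -2.0]
grip_width: 31.9
gripper_force: 29.9
```

Emit:
{"api": "jog_arm", "payload": {"commands": [[[0.8,0,0,0,0,0,0],[0.8,0,0,0,0,0,0],[0.8,0,0,0,0,0,0],[0.8,0,0,0,0,0,0]]]}}

```text
t: 14.23
tcp_pos: [656.7, -13.3, 72.7]
tcp_rot: [0.703, 0.711, -0.0, -0.0]
wrist_force: [-0.4, 0.0, -1.5]
grip_width: 31.4
gripper_force: 29.9
```

```bash
python3 - <<'E'
from h import *
s=manip.sense(); print(s['t'],s['tcp_pos'],s['tcp_rot'],s['grip_width'],s['gripper_force'])
im,d=camera('wrist'); im2,d2=camera('top'); save('p2.png',np.hstack([cv2.resize(im,(400,300)),cv2.resize(im2[110:260,165:365],(400,300))]))
E
```

```text
14.2333 [656.68009273 -13.26485253  72.73904786] [ 7.03022648e-01  7.11167377e-01 -5.32069070e-05 -3.40421222e-04] 31.425945649855304 29.855502247810364
```

View pics/p2.png

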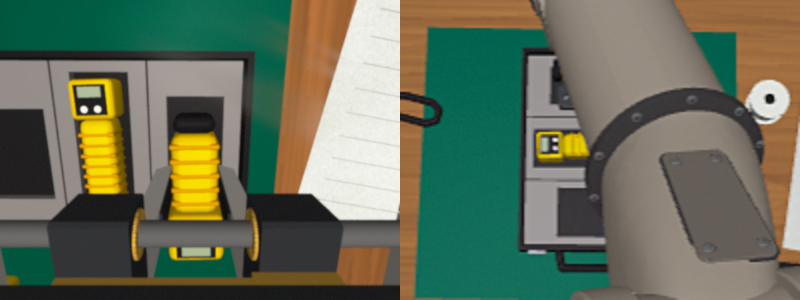

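The short tester at (195,165) is over its recess, and the long one sits in its own at (98,140). Lowering.

Emit:
{"api": "jog_arm", "payload": {"commands": [[[0.8,-0.001,0.001,0.015,0,0,0],[0.8,-0.001,0.001,0.03,0,0,0],[0.8,-0.001,0.001,0.042,0,0,0],[0.8,-0.001,0.001,0.051,0,0,0],[0.8,-0.001,0.001,0.057,0,0,0]]]}}

```text
t: 14.75
tcp_pos: [657.3, -15.4, 13.5]
tcp_rot: [0.704, 0.711, -0.001, -0.001]
wrist_force: [-0.8, -0.3, -2.2]
grip_width: 31.8
gripper_force: 29.9
```

Emit:
{"api": "jog_arm", "payload": {"commands": [[[0.8,0,0,0.003,0,0,0],[0.8,0,0,0.005,0,0,0],[0.8,0,0,0.007,0,0,0],[0.8,0,0,0.008,0,0,0],[0.8,0,0,0.009,0,0,0]]]}}

```text
t: 15.17
tcp_pos: [658.7, -15.5, 7.1]
tcp_rot: [0.704, 0.711, 0.0, 0.0]
wrist_force: [-0.7, -0.9, -2.1]
grip_width: 31.6
gripper_force: 29.9
```

Emit:
{"api": "jog_arm", "payload": {"commands": [[[0.8,0,0,0.0005,0,0,0],[0.8,0,0,0.0005,0,0,0],[0.8,0,0,0.001,0,0,0],[0.8,0,0,0.001,0,0,0]]]}}

```text
t: 15.5
tcp_pos: [658.4, -15.4, 5.9]
tcp_rot: [0.704, 0.711, 0.0, 0.0]
wrist_force: [0.1, 0.5, -2.2]
grip_width: 31.9
gripper_force: 29.9
```

Emit:
{"api": "jog_arm", "payload": {"commands": [[[0.8,0,0,0.0005,0,0,0],[0.8,0,0,0.0005,0,0,0],[0.8,0,0,0.001,0,0,0],[0.8,0,0,0.001,0,0,0]]]}}

```text
t: 15.83
tcp_pos: [658.5, -15.4, 5.3]
tcp_rot: [0.704, 0.711, 0.0, 0.0]
wrist_force: [-2.5, 0.5, 5.5]
grip_width: 32.0
gripper_force: 29.9
```

Emit:
{"api": "jog_arm", "payload": {"commands": [[[0.8,0,0,0.0003,0,0,0],[0.8,0,0,0.0005,0,0,0],[0.8,0,0,0.0005,0,0,0]]]}}

```text
t: 16.08
tcp_pos: [658.5, -15.4, 5.3]
tcp_rot: [0.704, 0.711, 0.0, 0.0]
wrist_force: [-6.1, -1.1, 12.9]
grip_width: 31.7
gripper_force: 29.9
```

Emit:
{"api": "jog_arm", "payload": {"commands": [[[0.6,0,0,0,0,0,0],[0.55,0,0,0,0,0,0],[0.55,0,0,0,0,0,0],[0.55,0,0,-0.005,0,0,0],[0.55,0,0,-0.02,0,0,0]]]}}

```text
t: 16.5
tcp_pos: [657.0, -15.5, 23.1]
tcp_rot: [0.704, 0.711, -0.001, -0.001]
wrist_force: [-0.4, 0.3, -0.9]
grip_width: 42.1
gripper_force: 0.0
```

Emit:
{"api": "jog_arm", "payload": {"commands": [[[0.55,0,0,-0.025,0,0,0],[0.5,0,0,-0.05,0,0,0],[0.3,0,0,-0.075,0,0,0],[0.2,0,0,-0.075,0,0,0],[0.2,0,0,-0.075,0,0,0]]]}}

```text
t: 16.92
tcp_pos: [659.6, -15.4, 102.0]
tcp_rot: [0.704, 0.711, 0.001, 0.001]
wrist_force: [-0.8, -0.7, -0.3]
grip_width: 63.7
gripper_force: 0.0
```

Emit:
{"api": "jog_arm", "payload": {"commands": [[[0.2,0.169,-0.071,0,0,0,0.015],[0.2,0.169,-0.071,0,0,0,0.015],[0.2,0.169,-0.071,0,0,0,0.015],[0.2,0.169,-0.071,0,0,0,0.015],[0.2,0.169,-0.071,0,0,0,0.015]]]}}

```text
t: 17.33
tcp_pos: [582.6, 158.6, 99.3]
tcp_rot: [0.707, 0.707, 0.0, -0.001]
wrist_force: [-0.7, 0.4, 0.2]
grip_width: 74.9
gripper_force: 0.0
```

Emit:
{"api": "jog_arm", "payload": {"commands": [[[0.2,0.169,-0.072,0,0,0,0.015],[0.2,0.169,-0.072,0,0,0,0.015],[0.2,0.169,-0.072,0,0,0,0.015],[0.2,0.169,-0.072,0,0,0,0.015],[0.2,0.169,-0.072,0,0,0,0.015]]]}}

```text
t: 17.75
tcp_pos: [510.9, 327.7, 99.3]
tcp_rot: [0.712, 0.702, 0.0, -0.001]
wrist_force: [-1.0, 0.4, -0.1]
grip_width: 75.1
gripper_force: 0.0
```

Emit:
{"api": "jog_arm", "payload": {"commands": [[[0.2,0,0,0,0,0,0],[0.2,0,0,0,0,0,0],[0.2,0,0,0,0,0,0],[0.2,0,0,0,0,0,0]]]}}

```text
t: 18.08
tcp_pos: [515.2, 320.6, 99.0]
tcp_rot: [0.715, 0.699, -0.0, 0.0]
wrist_force: [-0.1, -0.1, -0.8]
grip_width: 75.5
gripper_force: 0.0
```

```bash
python3 -c "
from obj import *
obj('meter','m1.png')
im,d=camera('top'); save('t2.png',cv2.resize(im[110:260,100:400],(800,400),interpolation=2))"
```

```text
18.0833 [515.2 320.6  99. ] [ 0.715  0.699 -0.     0.   ] 75.53253618146547
tool-frame centre 1.9 123.0 size 104.7 39.2 ang 13.2 px [431. 197.] ymid near 0: [105.36857327 139.46082953]
tool-frame centre 3.0 0.5 size 54.1 80.2 ang 89.8 px [273. 200.] ymid near 0: [-25.79305743  26.87790289]
```

View pics/m1.png

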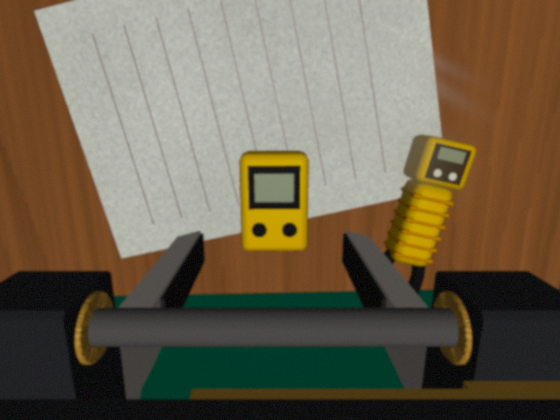

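View pics/t2.png

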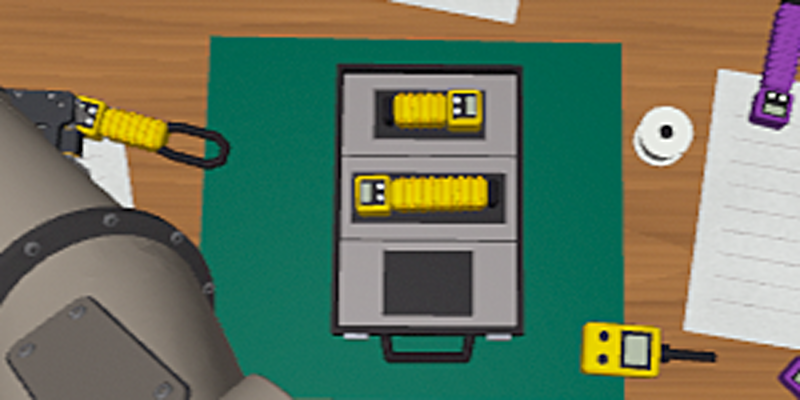

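Both testers lie in their recesses (430,108) and (428,192). The plain meter is at (273,200) in the wrist view, centred. Grasping it.

Emit:
{"api": "jog_arm", "payload": {"commands": [[[0.2,0.003,0,0.03,0,0,0],[0.2,0.003,0,0.055,0,0,0],[0.2,0.003,0,0.08,0,0,0],[0.2,0.003,0,0.095,0,0,0],[0.2,0.003,0,0.102,0,0,0]]]}}

```text
t: 18.6
tcp_pos: [514.0, 323.7, -4.9]
tcp_rot: [0.715, 0.7, -0.001, -0.0]
wrist_force: [-0.4, -1.7, 0.1]
grip_width: 75.2
gripper_force: 0.0
```

Emit:
{"api": "jog_arm", "payload": {"commands": [[[0.2,0,0,0.003,0,0,0],[0.2,0,0,0.006,0,0,0],[0.2,0,0,0.006,0,0,0],[0.3,0,0,0.006,0,0,0],[0.4,0,0,0.006,0,0,0]]]}}

```text
t: 19.02
tcp_pos: [515.1, 325.5, -7.8]
tcp_rot: [0.714, 0.7, 0.001, 0.0]
wrist_force: [-0.3, 0.9, -0.3]
grip_width: 65.4
gripper_force: 0.0
```

Emit:
{"api": "jog_arm", "payload": {"commands": [[[0.5,0,0,0,0,0,0],[0.6,0,0,0,0,0,0],[0.6,0,0,0,0,0,0],[0.6,0,0,0,0,0,0],[0.6,0,0,0,0,0,0]]], "squeeze": 30}}

```text
t: 19.43
tcp_pos: [515.0, 325.4, -8.1]
tcp_rot: [0.714, 0.7, 0.0, 0.0]
wrist_force: [-0.8, -1.4, 6.9]
grip_width: 53.7
gripper_force: 30.0
```

Emit:
{"api": "jog_arm", "payload": {"commands": [[[0.6,0,0,0,0,0,0],[0.6,0,0,0,0,0,0]]]}}

```text
t: 19.6
tcp_pos: [515.1, 325.4, -8.1]
tcp_rot: [0.714, 0.7, 0.0, 0.0]
wrist_force: [1.1, -2.3, 7.9]
grip_width: 54.0
gripper_force: 30.0
```

Emit:
{"api": "jog_arm", "payload": {"commands": [[[0.6,0,0,-0.01,0,0,0],[0.6,0,0,-0.03,0,0,0],[0.6,0,0,-0.055,0,0,0],[0.6,0,0,-0.075,0,0,0],[0.6,0,0,-0.084,0,0,0]]]}}

```text
t: 20.02
tcp_pos: [515.4, 326.0, 78.4]
tcp_rot: [0.714, 0.7, 0.001, 0.0]
wrist_force: [0.1, 0.7, -2.1]
grip_width: 53.4
gripper_force: 30.0
```

Emit:
{"api": "jog_arm", "payload": {"commands": [[[0.6,-0.027,-0.003,0,0,0,-0.003],[0.6,-0.062,-0.006,0,0,0,-0.006],[0.6,-0.1,-0.01,0,0,0,-0.01],[0.6,-0.137,-0.014,0,0,0,-0.012],[0.6,-0.171,-0.017,0,0,0,-0.015]]]}}

```text
t: 20.43
tcp_pos: [493.2, 152.4, 75.1]
tcp_rot: [0.709, 0.705, -0.0, -0.0]
wrist_force: [1.2, -0.5, -2.1]
grip_width: 54.0
gripper_force: 30.0
```

Emit:
{"api": "jog_arm", "payload": {"commands": [[[0.6,-0.04,-0.005,0,0,0,-0.003],[0.6,-0.08,-0.01,0,0,0,-0.006],[0.6,-0.12,-0.014,0,0,0,-0.01],[0.6,-0.151,-0.018,0,0,0,-0.012],[0.6,-0.17,-0.02,0,0,0,-0.015]]]}}

```text
t: 20.85
tcp_pos: [472.0, -19.1, 75.1]
tcp_rot: [0.705, 0.71, -0.001, 0.0]
wrist_force: [0.3, 0.4, -1.3]
grip_width: 53.9
gripper_force: 30.0
```

Emit:
{"api": "jog_arm", "payload": {"commands": [[[0.6,0,0,0,0,0,0],[0.6,0,0,0,0,0,0],[0.6,0,0,0,0,0,0],[0.6,0,0,0,0,0,0]]]}}

```text
t: 21.18
tcp_pos: [473.4, -14.1, 75.3]
tcp_rot: [0.703, 0.711, 0.0, -0.0]
wrist_force: [0.1, 0.4, -1.6]
grip_width: 53.3
gripper_force: 30.0
```

```bash
python3 - <<'E'
from h import *
s=manip.sense(); print(s['t'],s['tcp_pos'],s['tcp_rot'],s['grip_width'],s['gripper_force'])
im,d=camera('wrist'); im2,d2=camera('scene'); save('p3.png',np.hstack([cv2.resize(im,(400,300)),cv2.resize(im2[180:330,300:500],(400,300))]))
E
```

```text
21.1833 [473.44107528 -14.10265903  75.28599694] [ 7.03015142e-01  7.11174843e-01  1.68328241e-04 -1.58843957e-04] 53.32508518501703 29.99823957681656
```

View pics/p3.png

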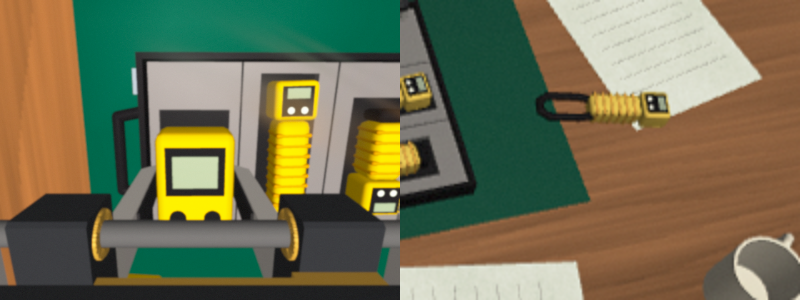

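The meter at (195,175) is over the wide recess and level. Lowering from 75.3 to about 8.

Emit:
{"api": "jog_arm", "payload": {"commands": [[[0.6,-0.001,0,0.015,0,0,0],[0.6,-0.001,0,0.03,0,0,0],[0.6,-0.001,0,0.042,0,0,0],[0.6,-0.001,0,0.051,0,0,0],[0.6,-0.001,0,0.057,0,0,0]]]}}

```text
t: 21.7
tcp_pos: [473.0, -15.7, 17.4]
tcp_rot: [0.703, 0.711, -0.0, -0.0]
wrist_force: [-0.0, -0.3, -2.6]
grip_width: 53.6
gripper_force: 30.0
```

Emit:
{"api": "jog_arm", "payload": {"commands": [[[0.6,0,0,0.003,0,0,0],[0.6,0,0,0.005,0,0,0],[0.6,0,0,0.007,0,0,0],[0.6,0,0,0.008,0,0,0],[0.6,0,0,0.009,0,0,0]]]}}

```text
t: 22.12
tcp_pos: [473.6, -16.3, 9.6]
tcp_rot: [0.704, 0.711, 0.0, 0.0]
wrist_force: [0.0, -0.2, -1.0]
grip_width: 53.9
gripper_force: 30.0
```

Emit:
{"api": "jog_arm", "payload": {"commands": [[[0.6,0,0,0.0005,0,0,0],[0.6,0,0,0.0005,0,0,0],[0.6,0,0,0.001,0,0,0],[0.6,0,0,0.001,0,0,0]]]}}

```text
t: 22.45
tcp_pos: [473.4, -16.4, 8.4]
tcp_rot: [0.704, 0.711, 0.0, 0.0]
wrist_force: [-0.2, 0.8, -2.0]
grip_width: 54.0
gripper_force: 30.0
```

Emit:
{"api": "jog_arm", "payload": {"commands": [[[0.6,0,0,0.0005,0,0,0],[0.6,0,0,0.0005,0,0,0],[0.6,0,0,0.001,0,0,0],[0.6,0,0,0.001,0,0,0]]]}}

```text
t: 22.78
tcp_pos: [473.4, -16.3, 7.9]
tcp_rot: [0.704, 0.711, -0.0, 0.0]
wrist_force: [-6.2, -0.6, 16.0]
grip_width: 53.8
gripper_force: 30.0
```

Emit:
{"api": "jog_arm", "payload": {"commands": [[[0.4,0,0,0,0,0,0],[0.36,0,0,0,0,0,0],[0.36,0,0,0,0,0,0],[0.36,0,0,-0.005,0,0,0],[0.36,0,0,-0.02,0,0,0]]]}}

```text
t: 23.2
tcp_pos: [472.2, -16.2, 26.4]
tcp_rot: [0.704, 0.711, -0.001, -0.001]
wrist_force: [-0.3, 0.5, 0.4]
grip_width: 60.2
gripper_force: 0.0
```

Emit:
{"api": "jog_arm", "payload": {"commands": [[[0.36,0,0,-0.025,0,0,0],[0.36,0,0,-0.06,0,0,0],[0.36,0,0,-0.1,0,0,0],[0.36,0,0,-0.12,0,0,0],[0.36,0,0,-0.12,0,0,0]]]}}

```text
t: 23.62
tcp_pos: [475.8, -16.2, 152.1]
tcp_rot: [0.704, 0.711, 0.002, 0.003]
wrist_force: [1.4, 0.2, -0.4]
grip_width: 60.2
gripper_force: 0.0
```

Emit:
{"api": "jog_arm", "payload": {"commands": [[[0.36,0.17,0,0,0,0,0],[0.36,0.17,0,0,0,0,0],[0.36,0.17,0,0,0,0,0],[0.36,0.17,0,0,0,0,0],[0.36,0.17,0,0,0,0,0]]]}}

```text
t: 24.03
tcp_pos: [470.7, 161.2, 147.8]
tcp_rot: [0.701, 0.713, 0.001, -0.001]
wrist_force: [-1.3, 0.0, -0.5]
grip_width: 60.0
gripper_force: 0.0
```

Emit:
{"api": "jog_arm", "payload": {"commands": [[[0.36,0.17,0,0,0,0,0],[0.36,0.17,0,0,0,0,0],[0.36,0.17,0,0,0,0,0],[0.36,0.17,0,0,0,0,0],[0.36,0.17,0,0,0,0,0]]]}}

```text
t: 24.45
tcp_pos: [467.8, 331.4, 147.4]
tcp_rot: [0.701, 0.713, 0.001, -0.002]
wrist_force: [-2.1, 0.4, 0.0]
grip_width: 60.2
gripper_force: 0.0
```

Emit:
{"api": "jog_arm", "payload": {"commands": [[[0.36,0,0,0,0,0,0],[0.36,0,0,0,0,0,0],[0.36,0,0,0,0,0,0],[0.36,0,0,0,0,0,0]]]}}

```text
t: 24.78
tcp_pos: [470.4, 322.0, 147.3]
tcp_rot: [0.704, 0.71, -0.0, 0.0]
wrist_force: [-0.1, 0.2, 0.1]
grip_width: 60.4
gripper_force: 0.0
```

```bash
python3 - <<'E'
from h import *
im,d=camera('top'); save('t3.png',cv2.resize(im[110:260,100:400],(800,400),interpolation=2)); W=world('top',d)
for n,(u,v) in dict(short=(265,150),long=(258,182),meter=(261,216)).items():
    mk=(W[...,2]>38)&(W[...,2]<60); k,lab=cv2.connectedComponents(mk.astype(np.uint8)); P=W[lab==lab[v,u]]
    print(n,[np.round(x,1) for x in cv2.minAreaRect(P[:,:2].astype(np.float32))],np.percentile(P[:,2],[5,50,95]).round(1))
E
```

```text
short [array([656.1, -19.6]), array([ 37.2, 103. ]), np.float64(2.1)] [41.2 47.8 53.4]
long [array([564.6, -17.2]), array([ 38.1, 148.9]), np.float64(1.9)] [42.6 47.7 52.6]
meter [array([473.6, -19.9]), array([54.3, 77.8]), np.float64(0.8)] [43.9 49.7 53.9]
```

View pics/t3.png

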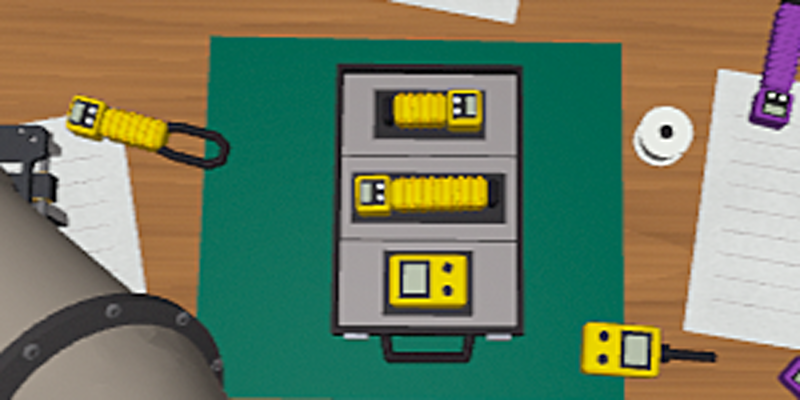

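All three lie flat in their recesses at (430,108), (428,192) and (427,280). Their tops measure about 48–50 mm above the bench, as expected for instruments on the 16 mm floor. The look-alikes and the spool have not moved.

```bash
python3 -c "
from h import *
print(manip.hand_in())"
```

```text
the job is handed in; nothing more can be done
None
```

All three instruments are packed flat, display up, in their own recesses, with the look-alikes and the solder spool left where they were. The job was handed in at about 25 s of the 80 s allowed; the hand-in call returned no verdict.

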